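# Turn the gem row round for the customer

## Task

Move the four gem jars from the black stock rack to the white display tray in reverse order, one in each pocket: the jar that is leftmost in the rack (seen from the robot) goes into the rightmost pocket of the tray, the second from the left into the second from the right, and so on, so that the customer sitting opposite reads the row in the same order as the dealer. Keep the jars upright, set each one down on its pocket's floor rather than dropping it, and let go of it; do not disturb the scale.

Things in the scene. Friction and masses are not known exactly. Their poses are not given: they have to be found in the camera images.
- jar_red_mid (a point): centre (28 mm above the foot) of the red gem jar: loose, upright, round, clear, full of red stones, white cap with red window; 40 mm across, 56 mm tall, 80 to 150 g; z is its axis. Starts in a pocket of the black stock rack (floor 3 mm, walls up to 9 mm above the counter), in any order, all four in a straight row 75 mm apart: 35 mm gaps along the row, free room across it.
- jar_green_mid (a point): centre (28 mm above the foot) of the green gem jar: loose, upright, round, clear, full of green stones, white cap with green window; 40 mm across, 56 mm tall, 80 to 150 g; z is its axis. Starts in a pocket of the black stock rack (floor 3 mm, walls up to 9 mm above the counter), in any order, all four in a straight row 75 mm apart: 35 mm gaps along the row, free room across it.
- jar_blue_mid (a point): centre (28 mm above the foot) of the blue gem jar: loose, upright, round, clear, full of blue stones, white cap with blue window; 40 mm across, 56 mm tall, 80 to 150 g; z is its axis. Starts in a pocket of the black stock rack (floor 3 mm, walls up to 9 mm above the counter), in any order, all four in a straight row 75 mm apart: 35 mm gaps along the row, free room across it.
- jar_amber_mid (a point): centre (28 mm above the foot) of the amber gem jar: loose, upright, round, clear, full of amber stones, white cap with amber window; 40 mm across, 56 mm tall, 80 to 150 g; z is its axis. Starts in a pocket of the black stock rack (floor 3 mm, walls up to 9 mm above the counter), in any order, all four in a straight row 75 mm apart: 35 mm gaps along the row, free room across it.
- card_red: flat red card, 22 mm (x) by 46 mm (y), top 7 mm above the counter, fixed on the black rack's far ledge, 58 mm along the rack's +x from the centre of the pocket where the red jar starts; it stays, as the record of the starting order (the amber jar has such a card too, not listed). Origin at counter height under its centre.
- card_green: flat green card, 22 mm (x) by 46 mm (y), top 7 mm above the counter, fixed on the black rack's far ledge, 58 mm along the rack's +x from the centre of the pocket where the green jar starts; it stays, as the record of the starting order (the amber jar has such a card too, not listed). Origin at counter height under its centre.
- card_blue: flat blue card, 22 mm (x) by 46 mm (y), top 7 mm above the counter, fixed on the black rack's far ledge, 58 mm along the rack's +x from the centre of the pocket where the blue jar starts; it stays, as the record of the starting order (the amber jar has such a card too, not listed). Origin at counter height under its centre.
- stock: black stock rack fixed to the counter, 82 mm (x) by 306 mm (y) plus a 32 mm ledge for the cards on its +x side. Origin: centre of the underside of the pocket row; y along the row to the robot's left, x away from the robot, turned up to 10 degrees. Four pockets, where the jars start, at x = 0, y = -112.5, -37.5, 37.5, 112.5 mm, like the white tray's.
- display: white display tray with grey-blue pocket pads, fixed to the counter, 82 (x) by 306 mm (y), nearer the robot than the black rack or beyond it. Origin: centre of underside; y along its row to the robot's left, x away from the robot, turned up to 10 degrees. Four pockets centred at x = 0, y = -112.5, -37.5, 37.5, 112.5 mm, 70 by 69 mm inside; floor 3 mm, walls (6 mm thick) up to 9 mm above the counter.
- scale_mid (a point): bystander, to be left alone: top of a grey table scale with a steel pan, 130 mm by 95 mm by 30 mm tall, loose, on the counter beside the racks, on either side; the point is above its centre, 30 mm over the counter

How it is judged:
By the outcome, as a careful person would: the job done as asked, in the order asked, and still so for the second after the job is handed in, with the robot touching nothing.
It also fails if it takes over 83 s, if anything falls off the work surface, if the arm or the gripper's body presses on something with over 40 N, if the wrist force passes 120 N, or if a joint passes its speed limit or range.

## Robot

A 6-joint arm with a two-finger parallel gripper is mounted at the origin on the work surface. World frame = base frame: x ahead of the robot, y to its left, z up, the work surface at z = 0. Lengths are in m, angles in rad, forces in N, time in s.
With the tool pointing down it reaches from about 0.325 to 0.875 m from the base axis. Payload 4.4 kg.
Tool frame: the origin (TCP) lies at the very end of the fingers, on their centre line; the grasp point (between the pads) lies 19 mm behind it; z points along the fingers, y is the line along which they close (so a half turn about z gives the same grasp; the last joint's range is limited). The gripper opens to 85 mm and grips with 20 to 120 N. Pads are 22 mm wide; open, the fingers measure 114 mm over their backs; the gripper's body (76 mm by 85 mm) begins 54 mm behind the grasp point. The pads swing forward as they close: fully open they stand 13 mm farther back than shut.
Start: joints at [-1.335, 0.207, 1.542, -0, 1.393, -0.15], TCP at [0.217, -0.533, 0.231] pointing down, gripper open.
Joint ranges: [-2.73, 2.73], [-0.86, 2.22], [0.23, 2.46], [-1.11, 4.25], [0.08, 2.63], [-2.82, 2.82]. Speed limits (rad/s): [2.79, 2.79, 3.14, 3.14, 3.14, 3.14].

## Interface

Orientations are given as a unit quaternion [w, x, y, z].
In Python, from cell import sensors, vision, ctrl gives the robot as it stands. The module is installed in compiled form; this text tells all that it offers.
- The arm moves only by the shell command python3 -m pendant 'ROWS'. ROWS is JSON, a list of rows, each a list of 5 numbers: the shift along the tool's x, y, z in mm, then the turn about the tool's z in rad, then the opening, from 0 (shut) to 1 (fully open). In form: [[x, y, z, yaw, grip], ...]. A call has 1 to 10 rows; each row is the pose to reach, as a shift and turn from the pose commanded when the call began, along the tool's axes at that moment; what a row does not reach only later rows make up. A row lasts 1/10 s, in which the tool goes at most 50 mm and 8.59 degrees, less where a joint would pass 70% of its speed; a pose out of reach is approached as far as the arm can. A call with a gripper value outside its range is refused whole. The fingers move at their own pace and stop on an object; the grip force is fixed at half the most. Time passes only in rows, so rows that repeat a pose let the fingers close. It gives the time, the measured TCP pose, the force, the opening and the grip force at its end, in the units of the state.
- sensors.read_state(): the state, without advancing time (a new reading comes with each control period).
- vision.camera(name): name is "scene" or "top" or "wrist"; returns the picture (480x640x3 uint8, blue, green, red); there is no depth.
- vision.camera_model(name): a dict with "K" (3x3 intrinsics, pixels), "distortion" ([k1, k2, p1, p2, k3] as OpenCV has them; the pictures are not rectified), "origin" and "rotation" of the camera in the world. Camera axes: x right, y down, z forward; pixel columns grow to the right and rows downward; lengths in m; the calibration is good to about 2 mm. A picture is of the moment at which its call begins: read the wrist's pose just before it. camera_model takes no time and is no camera call; for the wrist camera it gives the pose at the moment of the call.
- ctrl.close_job(): hands the job in; it is judged then, once.
The state is a dict: "time": time; "joints": joint angles; "dq": joint speeds; "effort": joint torques, N m; "eef_pos": TCP position; "tool_rot": TCP orientation; "ft_force": force on the tool from outside, world axes, zero at the start; "wrist_torque": the same for the moment, N m; "grip_width": finger opening in m; "grasp_force": force on a finger pad.
Only numpy, scipy, OpenCV 4.12 (cv2) and the standard library are available. Lean on these libraries where they do the work, as an engineer would, in place of code of your own. Each camera call takes 0.05 s, during which the arm holds its last target. There are 200 camera calls.

## Working session

There is one attempt and no reset: what is moved stays moved. The work goes in short steps, Python scripts to look and compute and a shell command to move; the robot and the scene stay as the last step left them, time stands still between calls to the robot, and variables do not carry over. Pictures are saved under pics/ and viewed, at most 14 in all, crops included, and the job is handed in when it is done.

```bash
mkdir -p pics; python3 - <<'E'
from cell import sensors, vision
import cv2,numpy as np
s=sensors.read_state();print(s)
for n in("scene","top"):
    cv2.imwrite(f"pics/{n}0.png",vision.camera(n));m=vision.camera_model(n);print(n,m)
E
```

```text
{'time': 0.0, 'joints': array([-1.33447991e+00,  2.07390101e-01,  1.54294497e+00,  2.13936477e-05,
        1.39348488e+00, -1.50484295e-01]), 'dq': array([ 0.00167238, -0.0007419 ,  0.000775  ,  0.00082687,  0.00125316,
        0.00116029]), 'effort': array([-4.01473244e-04, -3.83040404e+01, -2.91594726e+01, -2.97270062e-04,
        1.06313275e-02, -1.17202367e-05]), 'eef_pos': array([ 0.21673387, -0.5317868 ,  0.23014698]), 'tool_rot': array([-1.11307521e-03,  9.81356128e-01,  1.92194976e-01, -3.72614417e-05]), 'ft_force': array([-0.03654581, -0.87157768,  0.57193355]), 'wrist_torque': array([-0.00407333,  0.0035852 , -0.05627813]), 'grasp_force': 0.0, 'grip_width': 0.08549996822826042}
scene {'K': array([[542.24817575,   0.        , 320.85025401],
       [  0.        , 542.24817575, 244.77641907],
       [  0.        ,   0.        ,   1.        ]]), 'distortion': array([-0.14045669,  0.        ,  0.        ,  0.        ,  0.        ]), 'origin': array([1.36638143, 0.10990934, 0.81435417]), 'rotation': array([-0.25905601,  0.61104963,  0.6904189 , -0.28780215])}
top {'K': array([[533.45846829,   0.        , 317.25898655],
       [  0.        , 533.45846829, 239.6777014 ],
       [  0.        ,   0.        ,   1.        ]]), 'distortion': array([-0.11177374,  0.        ,  0.        ,  0.        ,  0.        ]), 'origin': array([0.37201844, 0.01782184, 1.06384546]), 'rotation': array([ 0.06861922, -0.66191964,  0.74229052, -0.07847667])}
```

View pics/top0.png

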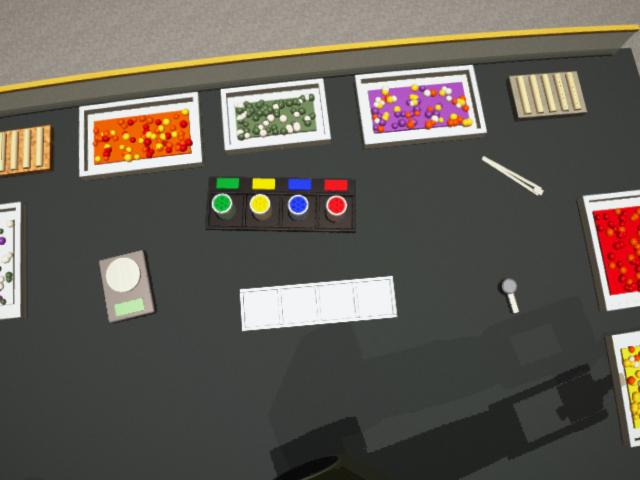

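View pics/scene0.png

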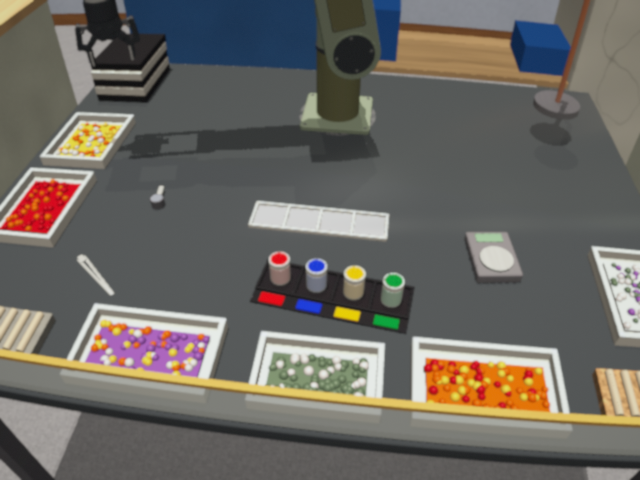

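The top view shows the rack at about (282,205) with jars left to right: green (222,203), amber (260,203), blue (298,204), red (336,205). The tray is nearer the robot at about (318,303), and the scale is at (127,286). In the scene view the order is mirrored, which agrees.

```bash
cat > h.py <<'E'
from cell import sensors, vision
import cv2,numpy as np
from scipy.spatial.transform import Rotation as R
def rot(q): return R.from_quat(np.array(q)[[1,2,3,0]]).as_matrix()
def cast(m,uv,z):
    p=cv2.undistortPoints(np.array(uv,float).reshape(-1,1,2),m["K"],m["distortion"]).reshape(-1,2)
    d=np.c_[p,np.ones(len(p))]@rot(m["rotation"]).T; o=m["origin"]
    return (o+d*((z-o[2])/d[:,2])[:,None])[:,:2]
def color(img,c):
    h,s,v=cv2.split(cv2.cvtColor(img,cv2.COLOR_BGR2HSV))
    lo,hi={"green":(50,80),"amber":(22,35),"blue":(105,130),"red":(0,6)}[c]
    k=(h>=lo)&(h<=hi)
    if c=="red":k|=h>174
    return (k&(s>150)&(v>80)).astype(np.uint8)
def blobs(mask,box,amin):
    x0,y0,x1,y1=box;k=np.zeros_like(mask);k[y0:y1,x0:x1]=mask[y0:y1,x0:x1]
    n,l,st,c=cv2.connectedComponentsWithStats(k)
    return [(c[i],st[i,4]) for i in range(1,n) if st[i,4]>=amin]
E
python3 - <<'E'
from h import *
for n,img in(("top",cv2.imread("pics/top0.png")),("scene",cv2.imread("pics/scene0.png"))):
    m=vision.camera_model(n)
    for c in("green","amber","blue","red"):
        b=(195,170,365,240) if n=="top" else (245,245,420,335)
        for p,a in blobs(color(img,c),b,25):
            print(n,c,p.round(1),a,"z59",cast(m,[p],.0585).round(4),"z7",cast(m,[p],.007).round(4))
    g=img.min(2); k=np.zeros_like(g)
    x0,y0,x1,y1=(225,265,410,340) if n=="top" else (240,195,400,245)
    k[y0:y1,x0:x1]=(g[y0:y1,x0:x1]>120)
    k=cv2.morphologyEx(k,cv2.MORPH_CLOSE,np.ones((9,9)))
    cs,_=cv2.findContours(k,0,2);ct=max(cs,key=cv2.contourArea)
    w=cast(m,ct.astype(float),.009)
    r=cv2.minAreaRect((w*1000).astype(np.float32)); print(n,"tray",r,cv2.boxPoints(r).round(0).tolist())
E
```

```text
top green [227.2 183. ] 246 z59 [[0.7176 0.1554]] z7 [[0.7353 0.1624]]
top green [221.4 202.8] 188 z59 [[0.6783 0.17  ]] z7 [[0.694  0.1777]]
top amber [263.3 183.5] 279 z59 [[0.7083 0.0844]] z7 [[0.7256 0.0878]]
top amber [259.5 203.5] 204 z59 [[0.6683 0.0955]] z7 [[0.6835 0.0995]]
top blue [299.1 184. ] 254 z59 [[0.6991 0.0141]] z7 [[0.7159 0.0139]]
top blue [297.6 204.1] 194 z59 [[0.6585 0.0215]] z7 [[0.6732 0.0216]]
top red [335.3 184.7] 276 z59 [[ 0.6896 -0.0566]] z7 [[ 0.7059 -0.0604]]
top red [336.2 204.9] 194 z59 [[ 0.6482 -0.0533]] z7 [[ 0.6624 -0.057 ]]
top tray ((466.7973327636719, 3.8416290283203125), (306.93450927734375, 83.45420837402344), 88.46246337890625) [[421.0, -148.0], [504.0, -151.0], [513.0, 156.0], [429.0, 158.0]]
scene green [393.5 280.5] 119 z59 [[0.6783 0.169 ]] z7 [[0.6314 0.173 ]]
scene green [385.8 321.4] 290 z59 [[0.7763 0.1582]] z7 [[0.7361 0.1614]]
scene amber [354.4 272.8] 133 z59 [[0.6679 0.0947]] z7 [[0.6203 0.0937]]
scene amber [346.7 313.2] 309 z59 [[0.7664 0.0886]] z7 [[0.7256 0.0872]]
scene blue [316.1 265.5] 120 z59 [[0.6579 0.0204]] z7 [[0.6097 0.0143]]
scene blue [308.5 305.7] 302 z59 [[0.7578 0.0192]] z7 [[0.7163 0.013 ]]
scene red [278.8 258.3] 119 z59 [[ 0.648 -0.054]] z7 [[ 0.599  -0.0651]]
scene red [271.1 298.1] 307 z59 [[ 0.7488 -0.0503]] z7 [[ 0.7067 -0.0613]]
scene tray ((469.0196228027344, 2.8795928955078125), (311.5450134277344, 92.55186462402344), 88.62013244628906) [[419.0, -152.0], [512.0, -154.0], [519.0, 157.0], [427.0, 160.0]]
```

```bash
cat >> h.py <<'E'
def go(x,y,z,yaw_deg):
    "shift (mm, tool axes) and turn to TCP x,y,z with tool x at world yaw"
    s=sensors.read_state();M=rot(s["tool_rot"])
    d=M.T@(np.array([x,y,z])-s["eef_pos"])*1000
    T=np.deg2rad(yaw_deg);t=M.T@[np.cos(T),np.sin(T),0]
    print(d.round(1),round(float(np.arctan2(t[1],t[0])),3),"t",round(s["time"],2),"q6",s["joints"][5].round(2))
E
python3 -c "
from h import *
go(.6783,.1695,.12,82.5)"
```

```text
[ 692.  -475.2  111.4] -1.053 t 0.1 q6 -0.15
```

```bash
python3 -m pendant '[[30,-20,0,-0.05,1],[70,-48,0,-0.12,1],[110,-75,0,-0.2,1],[150,-103,0,-0.28,1],[190,-130,0,-0.35,1],[230,-158,0,-0.42,1],[270,-185,0,-0.5,1],[310,-213,0,-0.55,1],[350,-240,0,-0.6,1],[390,-268,0,-0.7,1]]'; python3 -c "
from h import *
go(.6783,.1695,.12,82.5)"
```

```text
time: 1.1
eef_pos: [0.4775, -0.1353, 0.231]
tool_rot: [-0.0, 0.855, 0.518, -0.0]
ft_force: [1.4, -0.9, 0.3]
grip_width: 0.0854
grasp_force: 0.0
[363.1  37.1 111. ] -0.35 t 1.1 q6 0.03
```

```bash
python3 -m pendant '[[40,4,10,-0.05,1],[80,8,22,-0.1,1],[120,12,34,-0.15,1],[160,16,46,-0.2,1],[200,20,58,-0.25,1],[240,24,70,-0.3,1],[280,28,82,-0.35,1],[320,33,95,-0.35,1],[350,36,108,-0.35,1],[363,37,111,-0.35,1]]'; python3 -c "
from h import *
go(.6783,.1695,.019,82.5)
cv2.imwrite('pics/w1.png',vision.camera('wrist'))"
```

```text
time: 2.1
eef_pos: [0.6778, 0.1693, 0.1171]
tool_rot: [-0.001, 0.752, 0.659, -0.002]
ft_force: [-0.1, 0.2, -0.4]
grip_width: 0.085
grasp_force: 0.0
[ 0.3  0.9 98.1] -0.001 t 2.1 q6 0.25
```

View pics/w1.png

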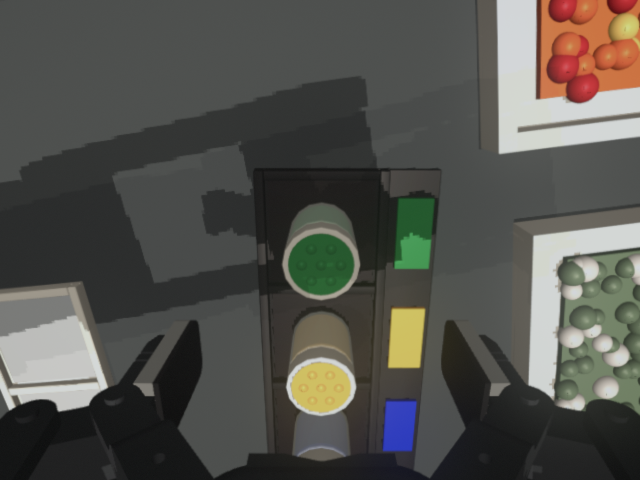

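The wrist view shows the green cap centred at about (321,263) and the amber cap at (321,387), with the open fingers at (165,375) and (475,375). I'll check by ray whether the gripper is over the green jar.

```bash
python3 - <<'E'
from h import *
m=vision.camera_model('wrist');img=cv2.imread('pics/w1.png')
print(cast(m,[[321,265],[321,387]],.0585).round(4), m["origin"])
s=sensors.read_state()
Rm=rot(m["rotation"])
for z in(.117,.0585):
    P=np.array([s["eef_pos"][0],s["eef_pos"][1],z])
    print(cv2.projectPoints((Rm.T@(P-m["origin"]))[None],np.zeros(3),np.zeros(3),m["K"],m["distortion"])[0])
E
```

```text
[[0.6786 0.1701]
 [0.6688 0.096 ]] [0.68977501 0.24917291 0.25943623]
[[[319.82098647 322.48077778]]]
[[[320.48891397 265.43834624]]]
```

The gripper lies over the green jar to within 1 mm, so I'll descend and grip.

```bash
python3 -m pendant '[[0,1,25,0,1],[0,1,50,0,1],[0,1,75,0,1],[0,1,92,0,1],[0,1,103,0,1],[0,1,103,0,0],[0,1,103,0,0],[0,1,103,0,0],[0,1,103,0,0],[0,1,103,0,0]]';python3 -m pendant '[[0,0,0,0,0],[0,0,0,0,0],[0,0,-10,0,0],[0,0,-35,0,0],[0,0,-60,0,0],[0,0,-85,0,0],[0,0,-105,0,0],[0,0,-105,0,0]]'; python3 -c "
from h import *
go(.4643,-.109,.12,88.5)"
```

```text
time: 3.15
eef_pos: [0.6813, 0.167, 0.0195]
tool_rot: [0.001, 0.753, 0.658, 0.002]
ft_force: [-0.7, -0.3, 4.7]
grip_width: 0.0388
grasp_force: 60.6
time: 3.95
eef_pos: [0.682, 0.1671, 0.1265]
tool_rot: [0.002, 0.753, 0.658, 0.003]
ft_force: [1.1, 0.1, -0.3]
grip_width: 0.0388
grasp_force: 60.4
[-302.7 -179.     4.7] -0.108 t 3.95 q6 0.25
```

```bash
python3 -m pendant '[[0,0,0,0,0],[0,0,0,0,0],[0,0,0,0,0]]'; python3 -c "
from h import *
go(.4643,-.109,.12,88.5)
cv2.imwrite('pics/w2.png',vision.camera('wrist'))
print(sensors.read_state()['eef_pos'],sensors.read_state()['joints'])"
```

```text
time: 4.25
eef_pos: [0.6781, 0.1665, 0.1198]
tool_rot: [-0.001, 0.753, 0.658, -0.002]
ft_force: [-0.3, 0.0, -1.7]
grip_width: 0.0391
grasp_force: 60.4
[-301.7 -175.1    0.8] -0.108 t 4.25 q6 0.25
[0.67838649 0.16658465 0.12012542] [1.17077000e-01 5.60637346e-01 1.29770629e+00 7.02213941e-06
 1.28684055e+00 2.51105747e-01]
```

View pics/w2.png

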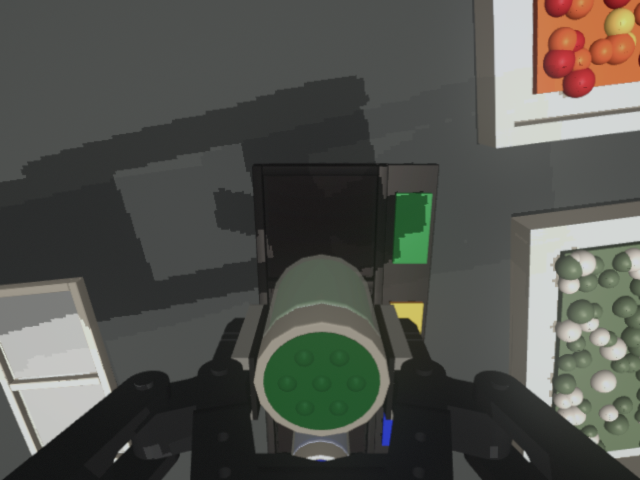

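The green jar is held upright, with its cap centred at about (322,382). The earlier offsets were only motion lag.

```bash
python3 - <<'E'
from h import *
m=vision.camera_model('wrist')
for z in(.16,.164,.168):print(cast(m,[[322,382]],z).round(4))
E
python3 -m pendant '[[-15,-9,0,-0.01,0],[-45,-26,0,-0.02,0],[-80,-46,0,-0.03,0],[-115,-67,0,-0.05,0],[-150,-87,0,-0.06,0],[-190,-110,0,-0.08,0],[-230,-133,0,-0.1,0],[-265,-154,0,-0.108,0],[-290,-168,0,-0.108,0],[-302,-175,0,-0.108,0]]';python3 -m pendant '[[0,0,0,0,0],[0,0,0,0,0],[0,0,0,0,0]]'; python3 -c "
from h import *
go(.4643,-.109,.016,88.5)"
```

```text
[[0.6797 0.1699]]
[[0.6801 0.1729]]
[[0.6806 0.1758]]
time: 5.3
eef_pos: [0.464, -0.1106, 0.1217]
tool_rot: [-0.001, 0.717, 0.697, -0.0]
ft_force: [-0.7, -0.0, -1.7]
grip_width: 0.0387
grasp_force: 60.6
time: 5.6
eef_pos: [0.4667, -0.1083, 0.1223]
tool_rot: [0.0, 0.716, 0.698, 0.0]
ft_force: [-0.0, -0.3, -1.1]
grip_width: 0.0388
grasp_force: 60.6
[ -0.8  -2.4 106.3] 0.001 t 5.6 q6 -0.38
```

```bash
python3 -m pendant '[[-1,-1,15,0,0],[-3,-2,40,0,0],[-4,-2,65,0,0],[-4,-2,85,0,0],[-4,-2,96,0,0],[-4,-2,102,0,0],[-4,-2,102,0,0],[-4,-2,102,0,0],[-4,-2,102,0,0]]';python3 -m pendant '[[0,0,1,0,0],[0,0,2,0,0],[0,0,3,0,0],[0,0,3,0,0],[0,0,3,0,0]]';python3 -m pendant '[[0,0,1,0,0],[0,0,1,0,0],[0,0,2,0,0],[0,0,2,0,0],[0,0,2,0,0]]'
```

```text
time: 6.5
eef_pos: [0.4647, -0.1133, 0.021]
tool_rot: [0.001, 0.716, 0.698, 0.0]
ft_force: [-0.9, -0.1, -1.0]
grip_width: 0.0388
grasp_force: 60.8
time: 7.0
eef_pos: [0.4643, -0.1134, 0.0193]
tool_rot: [0.0, 0.716, 0.698, 0.0]
ft_force: [-5.8, 1.4, 14.5]
grip_width: 0.0391
grasp_force: 62.2
time: 7.5
eef_pos: [0.4644, -0.1134, 0.0193]
tool_rot: [-0.0, 0.716, 0.698, -0.0]
ft_force: [-11.0, 3.7, 30.8]
grip_width: 0.0389
grasp_force: 63.8
```

Contact came at z = 0.0193. I'll ease off, release and rise.

```bash
python3 -m pendant '[[0,0,-2,0,0],[0,0,-4,0,0],[0,0,-4,0,0],[0,0,-4,0,0.4],[0,0,-4,0,0.7],[0,0,-4,0,1],[0,0,-4,0,1],[0,0,-4,0,1],[0,0,-4,0,1]]';python3 -m pendant '[[0,0,-10,0,1],[0,0,-30,0,1],[0,0,-60,0,1],[0,0,-90,0,1],[0,0,-105,0,1],[0,0,-105,0,1],[0,0,-105,0,1]]'; python3 -c "
from h import *
i=vision.camera('top');cv2.imwrite('pics/t2.png',i[160:340,180:420].repeat(3,0).repeat(3,1))
go(.6683,.0953,.12,82.5)"
```

```text
time: 8.4
eef_pos: [0.4637, -0.1131, 0.0192]
tool_rot: [-0.0, 0.716, 0.698, -0.0]
ft_force: [-0.1, -0.4, 0.3]
grip_width: 0.0858
grasp_force: 0.0
time: 9.1
eef_pos: [0.4637, -0.1131, 0.1245]
tool_rot: [0.0, 0.716, 0.698, 0.0]
ft_force: [-0.9, -0.1, -0.3]
grip_width: 0.0851
grasp_force: 0.0
[213.4 199.8   3.5] 0.105 t 9.15 q6 -0.39
```

View pics/t2.png

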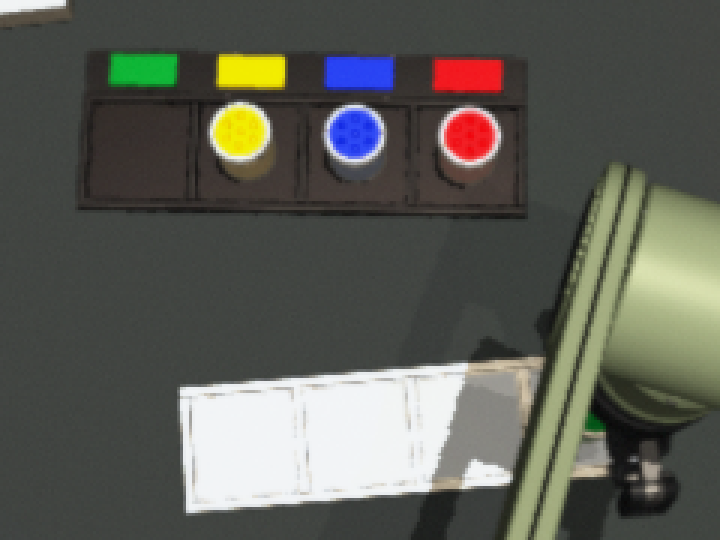

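The top view shows the green pocket in the rack empty, the arm over the tray's rightmost pocket with a bit of green cap visible at its edge, and the other three jars undisturbed. Next is amber.

```bash
python3 -m pendant '[[20,19,0,0.01,1],[50,47,2,0.03,1],[82,77,2,0.05,1],[114,107,3,0.06,1],[146,137,3,0.08,1],[178,167,3,0.1,1],[200,187,3,0.105,1],[213,200,3,0.105,1],[213,200,3,0.105,1],[213,200,3,0.105,1]]';python3 -m pendant '[[0,0,0,0,1],[0,0,0,0,1]]'; python3 -c "
from h import *
go(.6683,.0953,.018,82.5)
i=vision.camera('wrist');m=vision.camera_model('wrist')
for p,a in blobs(color(i,'amber'),(150,150,480,380),500):print(p,a,cast(m,[p],.0585))"
```

```text
time: 10.15
eef_pos: [0.6677, 0.0945, 0.1191]
tool_rot: [-0.001, 0.752, 0.66, -0.002]
ft_force: [-0.3, 0.1, 0.6]
grip_width: 0.0852
grasp_force: 0.0
time: 10.35
eef_pos: [0.6683, 0.0936, 0.1208]
tool_rot: [-0.0, 0.752, 0.659, -0.001]
ft_force: [-0.2, 0.1, -0.0]
grip_width: 0.085
grasp_force: 0.0
[ 1.800e+00 -1.000e-01  1.028e+02] -0.001 t 10.35 q6 0.14
```

```bash
python3 -m pendant '[[1,0,15,0,1],[2,0,40,0,1],[2,0,65,0,1],[2,0,88,0,1],[2,0,102,0,1],[2,0,102,0,1],[2,0,102,0,0],[2,0,102,0,0],[2,0,102,0,0],[2,0,102,0,0]]';python3 -m pendant '[[0,0,0,0,0],[0,0,0,0,0],[0,0,-10,0,0],[0,0,-35,0,0],[0,0,-60,0,0],[0,0,-85,0,0],[0,0,-104,0,0],[0,0,-104,0,0],[0,0,-104,0,0],[0,0,-104,0,0]]'; python3 -c "
from h import *
go(.4662,-.036,.122,88.5)"
```

```text
time: 11.4
eef_pos: [0.671, 0.0967, 0.0213]
tool_rot: [0.001, 0.752, 0.659, 0.001]
ft_force: [0.0, 0.0, 6.9]
grip_width: 0.0389
grasp_force: 60.8
time: 12.4
eef_pos: [0.6679, 0.0966, 0.1211]
tool_rot: [-0.001, 0.752, 0.659, -0.001]
ft_force: [-0.0, 0.0, -1.4]
grip_width: 0.0389
grasp_force: 60.4
[-1.578e+02 -1.827e+02 -1.000e-01] -0.105 t 12.4 q6 0.15
```

```bash
python3 -m pendant '[[-10,-12,0,-0.01,0],[-32,-37,0,-0.02,0],[-57,-66,0,-0.03,0],[-82,-95,0,-0.05,0],[-107,-124,0,-0.07,0],[-130,-150,0,-0.09,0],[-148,-171,0,-0.105,0],[-158,-183,0,-0.105,0],[-158,-183,0,-0.105,0],[-158,-183,0,-0.105,0]]';python3 -m pendant '[[0,0,0,0,0],[0,0,0,0,0]]'; python3 -c "
from h import *
go(.4662,-.036,.019,88.5)
i=vision.camera('wrist');cv2.imwrite('pics/w3.png',i)"
```

```text
time: 13.4
eef_pos: [0.4679, -0.036, 0.1231]
tool_rot: [0.0, 0.717, 0.698, 0.0]
ft_force: [-0.1, 0.2, -1.3]
grip_width: 0.0391
grasp_force: 60.7
time: 13.6
eef_pos: [0.4684, -0.0357, 0.1234]
tool_rot: [0.0, 0.716, 0.698, 0.0]
ft_force: [0.9, 0.2, -1.4]
grip_width: 0.0387
grasp_force: 60.7
[ -0.3  -2.3 104.4] 0.001 t 13.6 q6 -0.24
```

View pics/w3.png

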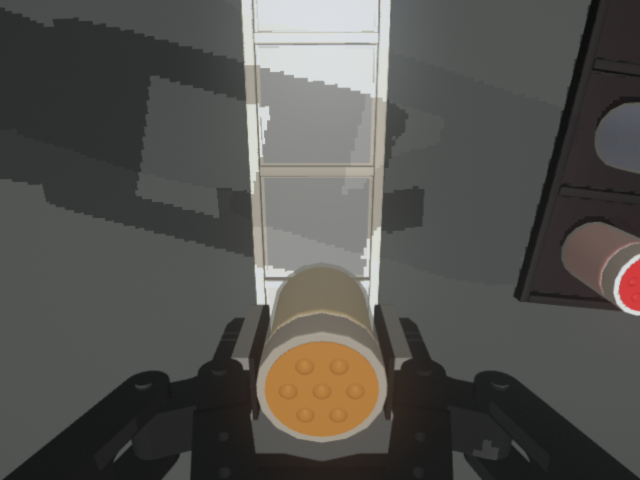

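Amber is held upright over the tray, with dividers visible at rows 38, 170 and about 278. I'll check them against the pocket grid.

```bash
python3 - <<'E'
from h import *
m=vision.camera_model('wrist')
print(cast(m,[[318,38],[319,170],[318,282],[262,170],[378,170]],.009).round(4),cast(m,[[322,388]],.1625).round(4))
E
python3 -m pendant '[[0,-1,15,0,0],[0,-2,40,0,0],[0,-2,65,0,0],[0,-2,85,0,0],[0,-2,96,0,0],[0,-2,101,0,0],[0,-2,101,0,0],[0,-2,101,0,0]]';python3 -m pendant '[[0,0,1,0,0],[0,0,2,0,0],[0,0,2,0,0],[0,0,2,0,0]]'
```

```text
[[ 0.47    0.0778]
 [ 0.4685  0.0043]
 [ 0.4658 -0.0696]
 [ 0.4339  0.0052]
 [ 0.5043  0.0034]] [[ 0.4689 -0.0351]]
time: 14.45
eef_pos: [0.4665, -0.0363, 0.0231]
tool_rot: [0.001, 0.716, 0.698, 0.001]
ft_force: [-0.0, -0.4, -1.5]
grip_width: 0.0389
grasp_force: 60.8
time: 14.85
eef_pos: [0.4662, -0.0363, 0.0212]
tool_rot: [0.001, 0.716, 0.698, 0.0]
ft_force: [-1.2, 0.4, 5.9]
grip_width: 0.0389
grasp_force: 61.1
```

Contact at 0.0212 matches the pick height, and the grid matches too. I'll release, then go to blue.

```bash
python3 -m pendant '[[0,0,0,0,0.2],[0,0,0,0,0.5],[0,0,0,0,0.8],[0,0,0,0,1],[0,0,0,0,1],[0,0,0,0,1]]';python3 -m pendant '[[0,0,-10,0,1],[0,0,-30,0,1],[0,0,-60,0,1],[0,0,-90,0,1],[0,0,-103,0,1],[0,0,-103,0,1],[0,0,-103,0,1]]'; python3 -c "
from h import *
go(.6582,.021,.12,82.5)"
```

```text
time: 15.45
eef_pos: [0.4653, -0.0361, 0.0201]
tool_rot: [-0.0, 0.716, 0.698, -0.0]
ft_force: [0.2, 0.5, 0.2]
grip_width: 0.0856
grasp_force: 0.0
time: 16.15
eef_pos: [0.4648, -0.0359, 0.1227]
tool_rot: [-0.0, 0.716, 0.698, -0.0]
ft_force: [0.9, 0.3, -0.2]
grip_width: 0.0856
grasp_force: 0.0
[ 61.9 191.8   2.6] 0.105 t 16.15 q6 -0.24
```

```bash
python3 -m pendant '[[6,18,0,0.01,1],[15,46,2,0.03,1],[26,80,2,0.05,1],[36,112,3,0.06,1],[46,144,3,0.08,1],[56,174,3,0.1,1],[62,192,3,0.105,1],[62,192,3,0.105,1],[62,192,3,0.105,1],[62,192,3,0.105,1]]'; python3 -c "
from h import *
go(.6582,.021,.018,82.5)"
```

```text
time: 17.15
eef_pos: [0.6571, 0.0207, 0.1186]
tool_rot: [-0.001, 0.752, 0.659, -0.001]
ft_force: [-0.4, -0.8, 0.6]
grip_width: 0.0853
grasp_force: 0.0
[  0.5   1.5 100.6] -0.0 t 17.15 q6 0.03
```

```bash
python3 -m pendant '[[0,1,15,0,1],[0,1,40,0,1],[0,1,65,0,1],[0,1,88,0,1],[0,1,101,0,1],[0,1,101,0,1],[0,1,101,0,0],[0,1,101,0,0],[0,1,101,0,0],[0,1,101,0,0]]';python3 -m pendant '[[0,0,0,0,0],[0,0,0,0,0],[0,0,-10,0,0],[0,0,-35,0,0],[0,0,-60,0,0],[0,0,-85,0,0],[0,0,-104,0,0],[0,0,-104,0,0],[0,0,-104,0,0],[0,0,-104,0,0]]'; python3 -c "
from h import *
go(.4682,.041,.122,88.5)"
```

```text
time: 18.15
eef_pos: [0.6614, 0.0207, 0.0212]
tool_rot: [0.001, 0.752, 0.659, 0.001]
ft_force: [0.3, -0.4, 7.5]
grip_width: 0.0388
grasp_force: 60.7
time: 19.15
eef_pos: [0.6584, 0.0209, 0.1212]
tool_rot: [-0.001, 0.752, 0.659, -0.001]
ft_force: [0.2, 0.1, -1.7]
grip_width: 0.0388
grasp_force: 60.4
[-4.900e+00 -1.912e+02 -1.000e-01] -0.105 t 19.15 q6 0.03
```

```bash
python3 -m pendant '[[0,-12,0,-0.01,0],[-1,-38,0,-0.02,0],[-2,-68,0,-0.03,0],[-3,-98,0,-0.05,0],[-4,-128,0,-0.07,0],[-5,-156,0,-0.09,0],[-5,-178,0,-0.105,0],[-5,-191,0,-0.105,0],[-5,-191,0,-0.105,0],[-5,-191,0,-0.105,0]]';python3 -m pendant '[[0,0,0,0,0],[0,0,0,0,0]]'; python3 -c "
from h import *
go(.4682,.041,.021,88.5)"
```

```text
time: 20.15
eef_pos: [0.4706, 0.0407, 0.1232]
tool_rot: [0.0, 0.716, 0.698, 0.0]
ft_force: [0.1, 0.1, -0.7]
grip_width: 0.039
grasp_force: 60.6
time: 20.35
eef_pos: [0.4711, 0.0405, 0.1235]
tool_rot: [0.0, 0.716, 0.698, 0.0]
ft_force: [-1.0, -0.1, -0.9]
grip_width: 0.0385
grasp_force: 60.6
[  0.4  -3.  102.5] -0.0 t 20.35 q6 -0.07
```

```bash
python3 -m pendant '[[0,-1,15,0,0],[0,-2,40,0,0],[0,-3,65,0,0],[0,-3,85,0,0],[0,-3,96,0,0],[0,-3,101,0,0],[0,-3,101,0,0],[0,-3,101,0,0]]';python3 -m pendant '[[0,0,1,0,0],[0,0,2,0,0],[0,0,2,0,0],[0,0,2,0,0]]'
```

```text
time: 21.15
eef_pos: [0.4681, 0.0407, 0.0231]
tool_rot: [0.001, 0.716, 0.698, 0.001]
ft_force: [-1.3, -0.0, -1.9]
grip_width: 0.039
grasp_force: 60.7
time: 21.55
eef_pos: [0.4677, 0.0408, 0.0211]
tool_rot: [0.001, 0.716, 0.698, 0.001]
ft_force: [-1.0, 0.7, 4.7]
grip_width: 0.0385
grasp_force: 60.9
```

```bash
python3 -m pendant '[[0,0,0,0,0.2],[0,0,0,0,0.5],[0,0,0,0,0.8],[0,0,0,0,1],[0,0,0,0,1],[0,0,0,0,1]]';python3 -m pendant '[[0,0,-10,0,1],[0,0,-30,0,1],[0,0,-60,0,1],[0,0,-90,0,1],[0,0,-103,0,1],[0,0,-103,0,1],[0,0,-103,0,1]]'; python3 -c "
from h import *
go(.6481,-.0536,.12,82.5)"
```

```text
time: 22.15
eef_pos: [0.4668, 0.0408, 0.0201]
tool_rot: [-0.0, 0.716, 0.698, -0.0]
ft_force: [0.7, -0.2, -0.8]
grip_width: 0.085
grasp_force: 0.0
time: 22.85
eef_pos: [0.4664, 0.0409, 0.1227]
tool_rot: [-0.0, 0.716, 0.698, -0.0]
ft_force: [0.3, 0.7, -0.2]
grip_width: 0.0854
grasp_force: 0.0
[-89.7 184.1   2.6] 0.105 t 22.85 q6 -0.07
```

```bash
python3 -m pendant '[[-9,18,0,0.01,1],[-23,46,2,0.03,1],[-39,80,2,0.05,1],[-55,112,3,0.06,1],[-70,144,3,0.08,1],[-82,168,3,0.1,1],[-90,184,3,0.105,1],[-90,184,3,0.105,1],[-90,184,3,0.105,1],[-90,184,3,0.105,1]]'; python3 -c "
from h import *
go(.6481,-.0536,.018,82.5)"
```

```text
time: 23.85
eef_pos: [0.6467, -0.0531, 0.1187]
tool_rot: [-0.001, 0.752, 0.659, -0.001]
ft_force: [-0.4, -0.5, -0.4]
grip_width: 0.0853
grasp_force: 0.0
[ -0.4   1.8 100.7] 0.0 t 23.85 q6 -0.08
```

```bash
python3 -m pendant '[[0,1,15,0,1],[0,1,40,0,1],[0,1,65,0,1],[0,1,88,0,1],[0,1,101,0,1],[0,1,101,0,1],[0,1,101,0,0],[0,1,101,0,0],[0,1,101,0,0],[0,1,101,0,0]]';python3 -m pendant '[[0,0,0,0,0],[0,0,0,0,0],[0,0,-10,0,0],[0,0,-35,0,0],[0,0,-60,0,0],[0,0,-85,0,0],[0,0,-104,0,0],[0,0,-104,0,0],[0,0,-104,0,0],[0,0,-104,0,0]]'; python3 -c "
from h import *
go(.4701,.116,.122,88.5)"
```

```text
time: 24.85
eef_pos: [0.651, -0.0543, 0.0212]
tool_rot: [0.001, 0.752, 0.659, 0.001]
ft_force: [0.2, -0.3, 3.6]
grip_width: 0.0389
grasp_force: 60.3
time: 25.85
eef_pos: [0.648, -0.0537, 0.1213]
tool_rot: [-0.001, 0.752, 0.659, -0.001]
ft_force: [0.4, 0.1, -1.6]
grip_width: 0.0388
grasp_force: 60.3
[ 145.  -198.6    0. ] -0.105 t 25.85 q6 -0.08
```

```bash
python3 -m pendant '[[9,-12,0,-0.01,0],[28,-38,0,-0.02,0],[51,-70,0,-0.03,0],[74,-101,0,-0.05,0],[97,-133,0,-0.07,0],[118,-162,0,-0.09,0],[135,-185,0,-0.105,0],[145,-199,0,-0.105,0],[145,-199,0,-0.105,0],[145,-199,0,-0.105,0]]';python3 -m pendant '[[0,0,0,0,0],[0,0,0,0,0]]'; python3 -c "
from h import *
go(.4701,.116,.021,88.5)"
```

```text
time: 26.85
eef_pos: [0.4715, 0.1155, 0.123]
tool_rot: [0.0, 0.716, 0.698, -0.0]
ft_force: [0.5, -0.3, -1.1]
grip_width: 0.0391
grasp_force: 60.5
time: 27.05
eef_pos: [0.4722, 0.115, 0.1233]
tool_rot: [0.0, 0.717, 0.697, 0.0]
ft_force: [-0.2, 0.1, -1.2]
grip_width: 0.0389
grasp_force: 60.5
[  1.   -2.2 102.3] -0.001 t 27.05 q6 0.09
```

```bash
python3 -m pendant '[[1,-1,15,0,0],[1,-2,40,0,0],[1,-2,65,0,0],[1,-2,85,0,0],[1,-2,96,0,0],[1,-2,101,0,0],[1,-2,101,0,0],[1,-2,101,0,0]]';python3 -m pendant '[[0,0,1,0,0],[0,0,2,0,0],[0,0,2,0,0],[0,0,2,0,0]]'
```

```text
time: 27.85
eef_pos: [0.4704, 0.1167, 0.0231]
tool_rot: [0.001, 0.716, 0.698, 0.001]
ft_force: [-0.4, -0.4, -1.1]
grip_width: 0.0386
grasp_force: 60.6
time: 28.25
eef_pos: [0.47, 0.1168, 0.0211]
tool_rot: [0.001, 0.716, 0.698, 0.001]
ft_force: [-0.8, -0.6, 4.9]
grip_width: 0.0386
grasp_force: 60.7
```

```bash
python3 -m pendant '[[0,0,0,0,0.2],[0,0,0,0,0.5],[0,0,0,0,0.8],[0,0,0,0,1],[0,0,0,0,1],[0,0,0,0,1]]';python3 -m pendant '[[0,0,-10,0,1],[0,0,-30,0,1],[0,0,-60,0,1],[0,0,-95,0,1],[0,0,-130,0,1],[0,0,-165,0,1],[0,0,-190,0,1],[0,0,-200,0,1]]';python3 -m pendant '[[-20,0,0,0,1],[-60,0,0,0,1],[-105,0,0,0,1],[-150,0,0,0,1],[-195,0,0,0,1],[-240,0,0,0,1],[-285,0,0,0,1],[-330,0,0,0,1],[-370,0,0,0,1],[-390,0,0,0,1]]';python3 -m pendant '[[0,0,0,0,1],[0,0,0,0,1]]'; python3 - <<'E'
from h import *
t=vision.camera('top');s=vision.camera('scene')
cv2.imwrite('pics/t9.png',t);cv2.imwrite('pics/s9.png',s[170:340,220:540].repeat(2,0).repeat(2,1))
for n,i,b in(("top",t,(225,255,420,340)),("scene",s,(240,175,410,245))):
    m=vision.camera_model(n)
    for c in("red","blue","amber","green"):
        for p,a in blobs(color(i,c),b,25):print(n,c,p.round(1),a,cast(m,[p],.0585).round(4))
E
```

```text
time: 28.85
eef_pos: [0.469, 0.1168, 0.0201]
tool_rot: [-0.0, 0.716, 0.698, -0.0]
ft_force: [0.1, -0.0, -0.3]
grip_width: 0.0857
grasp_force: 0.0
time: 29.65
eef_pos: [0.4711, 0.1169, 0.2244]
tool_rot: [0.002, 0.716, 0.698, 0.003]
ft_force: [0.3, -0.3, -0.1]
grip_width: 0.0853
grasp_force: 0.0
time: 30.65
eef_pos: [0.458, -0.2761, 0.2194]
tool_rot: [-0.0, 0.717, 0.697, -0.0]
ft_force: [1.1, 1.0, -0.5]
grip_width: 0.0852
grasp_force: 0.0
time: 30.85
eef_pos: [0.4584, -0.2725, 0.2193]
tool_rot: [-0.001, 0.717, 0.698, 0.0]
ft_force: [-0.2, 1.1, -0.5]
grip_width: 0.0855
grasp_force: 0.0
top red [257.4 305.2] 220 [[0.4709 0.1178]]
top blue [297.9 301.9] 206 [[0.4686 0.0414]]
top amber [339.6 298. ] 222 [[ 0.467  -0.0376]]
top green [378.  294.7] 204 [[ 0.4647 -0.1105]]
scene red [371.5 206.5] 80 [[0.47   0.1167]]
scene blue [336. 203.] 69 [[0.4682 0.0398]]
scene amber [299.9 199.6] 78 [[ 0.4665 -0.0394]]
scene green [267.3 196.4] 58 [[ 0.4648 -0.1118]]
```

View pics/t9.png

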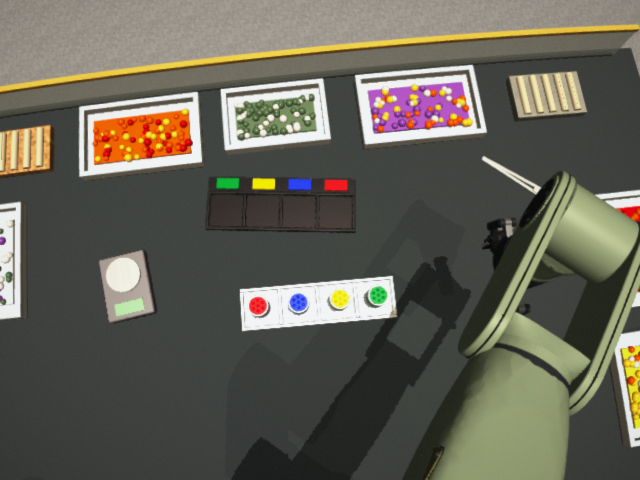

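View pics/s9.png

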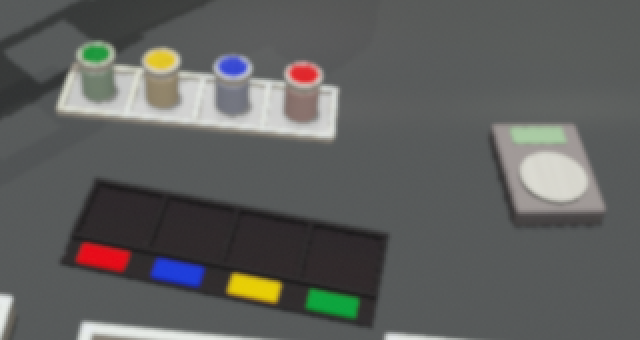

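Both views show the tray, left to right, holding red (257,305), blue (298,302), amber (340,298) and green (378,295). All are upright and within 4 mm of the pocket centres. The scale has not moved and the arm is clear, so I'll hand in.

```bash
python3 -c "
from cell import ctrl
print(ctrl.close_job())"
```

```text
the job is handed in; nothing more can be done
None
```

I moved all four gem jars to the white tray in reverse order (red, blue, amber, green from the robot's left), each upright and released on its pocket's floor; the scale was left untouched, and I handed the job in at about 31 s.

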